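# Hold the reference prism in the photometer beam

## Robot

A 6-joint arm with a two-finger parallel gripper is mounted at the origin on the work surface; the furniture and walls round the work are solid. World frame = base frame: x ahead of the robot, y to its left, z up, the work surface at z = 0. Lengths are in m, angles in degrees, forces in N, time in s.
With the tool pointing down it reaches from about 0.35 to 0.875 m from the base axis. Payload 4.2 kg.
Tool frame: the origin (TCP) lies midway between the tips of the shut fingers; the grasp point (between the pads) lies 19 mm behind it (ctrl.grip_depth is the z of the grasp point in the tool frame, in m); z points along the fingers, y is the line along which they close (so a half turn about z gives the same grasp; the last joint's range is limited). The gripper opens to 87 mm and grips with 3 to 60 N. Pads are 19 mm wide; open, the fingers measure 117 mm over their backs; the gripper's body (75 mm by 190 mm) begins 51 mm behind the grasp point.
Start: joints at [81.681, 22.042, 0.453, 0, -68.411, -14.817], TCP at [0.246, 0.575, 0.223] pointing down, gripper open.
Joint ranges: [-179.83, 179.83], [-69.29, 118.12], [-61.27, 80.66], [-181.25, 117.63], [-171.15, -9.14], [-177.46, 177.46]. Speed limits (degrees/s): [159.86, 159.86, 180, 180, 180, 180].

## Interface

Orientations are given as [roll, pitch, yaw] about the fixed x, y, z axes, in that order (R = Rz(yaw) Ry(pitch) Rx(roll)).
In Python, from bench import ctrl gives the robot as it stands.
- The arm moves only by the tool send_rows, never from a script. Its argument "steps" is a list of rows, each a list of 2 entries, a list of its own where there are three numbers: the shift along the tool's x, y, z in mm, then the turn, a rotation vector about the tool's x, y, z in rad. In form: [[[x, y, z], [wx, wy, wz]], ...]. A call has 1 to 8 rows; each row shifts and turns the commanded pose from where the row before left it, along the tool's axes as they then stand; what a row does not reach is not made up. A row lasts 1/10 s, in which the tool goes at most 50 mm and 8.59 degrees, less where a joint would pass 70% of its speed; a pose out of reach is approached as far as the arm can. A call is refused whole if a number of a shift passes 50 or a number of a turn 0.15, either way. A call with a gripper value outside its range is refused whole. "gripper" is the finger opening in mm, from 0 to 87, set as the call begins (left out, the last holds). The fingers move at their own pace and stop on an object; "squeeze" is the grip in N (left out, the last holds). Time passes only in rows, so rows that do not move let the fingers close. It gives the time, the measured TCP pose, the force, the opening and the grip force at its end, in the units of the state.
- ctrl.get_state(): the state, without advancing time (a new reading comes with each control period).
- ctrl.get_image(name): name is "scene" or "top" or "wrist"; returns a dict with "image" (384x512x3 uint8, blue, green, red), "vfov" (degrees; the focal length in pixels is half the picture's height over the tangent of half this angle, whatever the lens; pixels are square), "cx", "cy" (the principal point, pixels), "R" (3x3) and "t" (3): a world point X has camera coordinates R X + t. Camera axes: x right, y down, z forward; pixel columns grow to the right and rows downward; lengths in m; the calibration is good to about 2 mm. A picture is of the moment at which its call begins. There is no depth.
- ctrl.sign_off(): hands the job in; it is judged then, once.
The state is a dict: "time": time; "joint_positions": joint angles; "dq": joint speeds; "tau": joint torques, N m; "position": TCP position; "eef_rot": TCP orientation; "contact_force": force on the tool from outside, world axes, zero at the start; "ft_torque": the same for the moment, N m; "gripper_width": opening from 0.0 (shut) to 1.0 (fully open); "grasp_force": force on a finger pad.
Only numpy, scipy, OpenCV 4.12 (cv2) and the standard library are available. Lean on these libraries where they do the work, as an engineer would, in place of code of your own. Each camera call takes 0.05 s, during which the arm holds its last target. There are 200 camera calls.

## Task

Take the black blanking post out of the photometer's light path and drop it into the open steel pot. Then pick the amber glass prism out of its dock, gripping it by its two frosted sides only (never touch the polished ends), and hold it upright in the light path, clear of the instrument, midway between lamp and receiver, so that the beam passes straight through the middle of both polished ends. Finish while still holding it there; don't bump the photometer or shift the things standing around.

Things in the scene. Friction and masses are not known exactly. Their poses are not given: they have to be found in the camera images.
- photometer: Fixed bench photometer: base plate 210 x 84 x 10 mm with two grey heads (56 mm wide, 45 mm long, 107 mm tall overall): lamp (yellow lens) at -x, receiver (green lens) at +x. Origin under the base plate's centre, on the bench; x along the beam, z up. Lens fronts at x = -57 and +57 mm; the space between is open on both sides and above. Only position and yaw vary.
- beam (a point): Middle of the light path, midway between the lenses, 75 mm above the bench; axes as photometer (the beam runs along x). The beam is about 10 mm across.
- blank: Loose black plastic blanking post standing on the photometer's base plate in the beam; round, 90 mm tall, stem 24 mm in diameter from 8 to 74 mm up, foot 32 mm and knob 22 mm in diameter; 60 g or so. Origin at the centre of its underside, z along it.
- blank_center (a point): Centre of the blanking post, half way up (45 mm above its foot).
- pot: Open stainless steel pot, 164 mm across the rim, 72 mm tall, about 120 mm across inside at the floor (3 mm thick), standing loose on the bench. Origin at the centre of its underside, z up.
- dock: Fixed black plastic dock, plate 76 x 60 x 6 mm with a low wall (top 16 mm above the bench) round a pocket of 46 x 30 mm in which the prism stands. Origin at the centre of its underside, x along the long side.
- prism: Loose amber glass prism cell upright in the dock, axes as the dock's: 43 mm in x, 26 in y, 70 tall, about 160 g. Its long sides (facing +y and -y, 42 x 70 mm) are frosted white; its ends (facing +x, -x) are polished clear amber. Origin at the centre of its underside, z up; it stands on the dock's 6 mm plate. Same when turned by half a turn.
- prism_center (a point): Centre of the prism, 35 mm above its underside; axes as prism.
- polished_a: Polished end of the prism facing its -x, 21.5 x 69 mm; origin at the centre of that face. Not to be touched by the robot.
- polished_b: Polished end of the prism facing its +x, 21.5 x 69 mm; origin at the centre of that face. Not to be touched by the robot.
- mortar_by: Bystander: small brass mortar, 85 mm across, 74 mm tall. Origin at the centre of its underside.
- weight_by: Bystander: brass balance weight, 29 mm across, 36 mm tall. Origin at the centre of its underside.
- pen_by: Bystander: white and green marker pen lying on the bench, 17 x 135 x 16 mm. Origin at the centre of its underside, y along it.
Not all that is in view belongs to the job. Of the things that look like the pot, the larger one is meant.

How it is judged (in metres and radians):
On the way, in this order (a step that is already met when the one before it is completed fails the run):
1. the blanking post lies or stands in the steel pot, let go (horizontal distance between blank_center and pot below 0.065 m and z of blank_center in the frame of pot below 0.065 m and contact force between the fingers and blank below 0.1 N), for 0.2 s.
2. the prism is lifted out of its dock in the fingers (height (world z) of prism above 0.025 m and contact force between the fingers and prism above 1 N), for 0.2 s.
At the end, for the whole second after the job is handed in: Post let go inside the upright pot; fingers hold the prism still, off photometer and dock; its centre within 7 mm sideways, 12 mm in height and 30 mm along the beam of the path's middle; upright and polished ends square to the beam within 0.14 rad (either way round) (all of step 1 and angle between pot's own z axis and vertical below 0.2 rad and x of prism_center in the frame of beam between -0.03 and 0.03 m and y of prism_center in the frame of beam between -0.007 and 0.007 m and z of prism_center in the frame of beam between -0.012 and 0.012 m and angle between the x axis of prism and the x axis of photometer, either way round below 0.14 rad and angle between prism's own z axis and vertical below 0.14 rad and contact force between the fingers and prism above 1 N and contact force between each of photometer, dock and prism below 0.1 N and linear speed of prism below 0.03 m/s); the arm keeps its last pose, push and grip.
It fails at once if the robot touches a polished end of the prism (contact force between any of the fingers, the arm and polished_a above 0.2 N or contact force between any of the fingers, the arm and polished_b above 0.2 N).
It fails at once if the robot or the prism bumps the photometer (more than 5 N) (contact force between any of the fingers, the arm, prism and photometer above 5 N).
It fails at once if the prism is tipped over (angle between prism's own z axis and vertical above 0.6 rad).
It fails at once if the pot is shoved away by more than 50 mm (distance of pot from where it was at the start of the episode above 0.05 m).
It fails at once if a bystander is moved by more than 20 mm (distance of any of mortar_by, weight_by, pen_by from where it was at the start of the episode above 0.02 m).
It also fails if it takes over 64 s, if anything falls off the work surface, if the arm or the gripper's body presses on something with over 40 N, if the wrist force passes 120 N, or if a joint passes its speed limit or range.

## Working session

There is one attempt and no reset: what is moved stays moved. The work goes in short steps, Python scripts to look and compute and a tool call to move; the robot and the scene stay as the last step left them, time stands still between calls to the robot, and variables do not carry over. Pictures are saved under pics/ and viewed, at most 10 in all, crops included, and the job is handed in when it is done.

Besides the shell and the picture viewer there is one more tool, called after "Call:" as a command line: name --argument value ..., lists and objects as JSON in quotes. send_rows: Moves the arm, as the interface text tells. Its arguments: {"type":"object","properties":{"steps":{"type":"array","items":{"type":"array"}},"gripper":{"type":"number"},"squeeze":{"type":"number"}},"required":["steps"]}

```bash
mkdir -p pics; cat > h.py <<'E'
import numpy as np, cv2, pickle
from bench import ctrl
def grab(n,f):
    d=ctrl.get_image(n); cv2.imwrite(f'pics/{f}.png',d['image']); pickle.dump(d,open(f'pics/{f}.pkl','wb')); return d
def load(f): return pickle.load(open(f'pics/{f}.pkl','rb'))
def ray(d,u,v):
    f=d['image'].shape[0]/2/np.tan(np.radians(d['vfov'])/2)
    R=np.array(d['R']);c=-R.T@np.array(d['t'])
    return c,R.T@np.array([(u-d['cx'])/f,(v-d['cy'])/f,1])
def onz(d,u,v,z):
    c,r=ray(d,u,v); return c+r*(z-c[2])/r[2]
def proj(d,X):
    f=d['image'].shape[0]/2/np.tan(np.radians(d['vfov'])/2)
    p=np.array(d['R'])@np.array(X)+d['t']; return f*p[:2]/p[2]+[d['cx'],d['cy']]
E
python3 - <<'E'
from h import *
a=grab('scene','s0');b=grab('top','t0')
for d in(a,b): print(d['vfov'],-np.array(d['R']).T@d['t'])
print(ctrl.get_state(),ctrl.grip_depth)
E
```

```text
50.65135407017818 [ 0.05705564 -0.25913428  1.11777878]
50.4585582940207 [0.32853669 0.18316327 1.27525824]
{'time': 0.1, 'joint_positions': array([ 8.16805063e+01,  2.20862020e+01,  3.86612919e-01, -2.45254694e-02,
       -6.84117679e+01, -1.48172982e+01]), 'dq': array([-0.06365895, -0.14129507,  0.10792687,  0.06039536,  0.05856456,
       -0.03122474]), 'tau': array([-2.09180230e-04, -3.91691101e+01,  1.87934875e+01,  4.23188791e+00,
        1.34484668e-02, -7.39742791e-05]), 'position': array([0.24534748, 0.57423423, 0.22156587]), 'eef_rot': array([ 1.79886517e+02, -6.44888457e-03, -2.31458314e+01]), 'contact_force': array([ 0.01758395,  0.06478037, -0.09648596]), 'ft_torque': array([-0.0100377 ,  0.04476609, -0.00256742]), 'grasp_force': 0.0, 'gripper_width': 0.9995876843842212} -0.0187
```

View pics/t0.png

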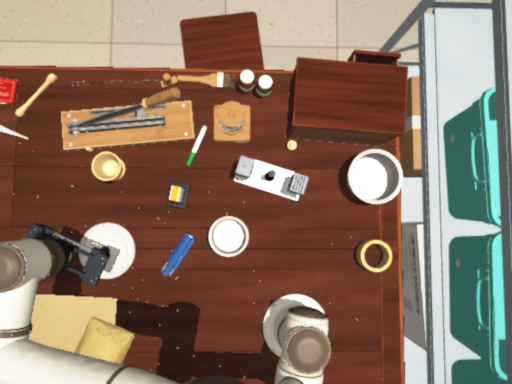

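View pics/s0.png

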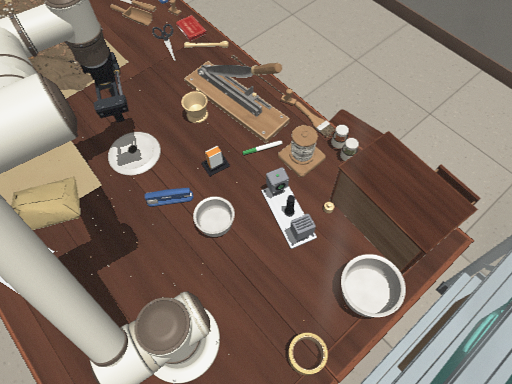

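Top view: there are two pot-like vessels, a small one at (229,237) and a large one at (375,177), about 55 px across. The larger is meant. The photometer is at (271,177), the dock at (179,194), the mortar at (108,167), the pen at (197,145) and the weight at (292,145). I'll confirm with an enlarged crop and measure.

```bash
python3 - <<'E'
from h import *
d=load('t0');im=d['image']
c=cv2.resize(im[120:270,155:415],None,fx=3,fy=3,interpolation=cv2.INTER_CUBIC);cv2.imwrite('pics/c0.png',c)
g=cv2.cvtColor(im,cv2.COLOR_BGR2HSV)
def big(m,x0,y0,x1,y1):
    k=np.zeros(m.shape,np.uint8);k[y0:y1,x0:x1]=m[y0:y1,x0:x1]*255
    return max(cv2.findContours(k,0,2)[0],key=cv2.contourArea)
wh=(g[...,1]<70)&(g[...,2]>70)
for n,b in(('big',(340,140,408,210)),('small',(200,210,255,262))):
    e=cv2.fitEllipse(cv2.convexHull(big(wh,*b))); p=onz(d,*e[0],.072); q=onz(d,e[0][0]+e[1][0]/2,e[0][1],.072)
    print(n,e,p,'diam',2*np.linalg.norm(p-q))
# photometer base
r=cv2.minAreaRect(big((g[...,1]<90)&(g[...,2]>60),228,150,312,205));B=cv2.boxPoints(r);print('photo',r)
print(np.array([onz(d,*p,.01) for p in B]))
r=cv2.minAreaRect(big((g[...,2]<55)&(g[...,1]<130),160,175,196,212));print('dock',r,onz(d,*r[0],.01))
am=big((g[...,0]<30)&(g[...,1]>150)&(g[...,2]>170),160,175,196,212);r=cv2.minAreaRect(am);print('amber',r,onz(d,*r[0],.076))
E
```

```text
big ((379.55633544921875, 180.6575927734375), (55.183448791503906, 72.87201690673828), 132.38821411132812) [ 0.44628976 -0.24562859  0.072     ] diam 0.167500000088267
small ((228.04200744628906, 236.04051208496094), (40.49115753173828, 41.14320755004883), 78.82559967041016) [0.27913181 0.20633343 0.072     ] diam 0.11877260678577621
photo ((270.343994140625, 178.05007934570312), (73.37474822998047, 28.68701171875), 17.744670867919922)
[[ 0.44854509  0.19993344  0.01      ]
 [ 0.53478359  0.17336462  0.01      ]
 [ 0.46639435 -0.04639206  0.01      ]
 [ 0.38045151 -0.01852074  0.01      ]]
dock ((171.42308044433594, 201.88462829589844), (5.099019527435303, 0.7844645380973816), 11.309932708740234) [0.38063072 0.38329359 0.01      ]
amber ((174.27317810058594, 193.05853271484375), (5.447756767272949, 15.365467071533203), 12.094758033752441) [0.40387266 0.36506705 0.076     ]
```

View pics/c0.png

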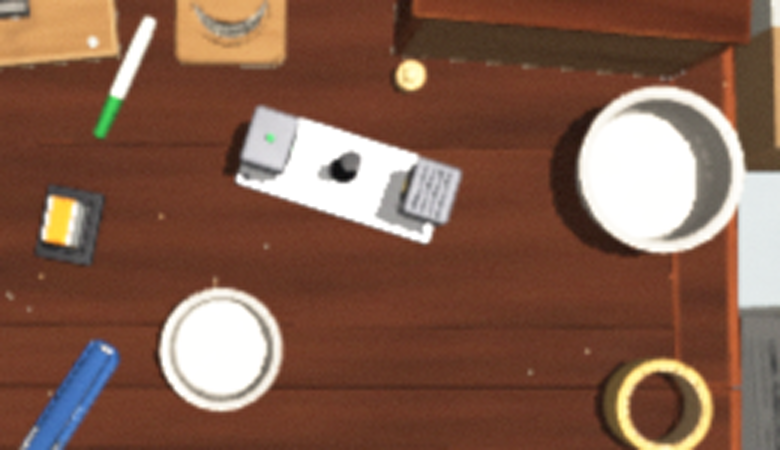

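The crop shows the large pot's rim centred at crop (661,169), i.e. pixel (375,176). It is about 27 px in radius, or 164 mm across, so it is the one meant. The small vessel at (228,236) is only 119 mm across. The yellow lens is on the right head (lamp) and the green on the left (receiver). The post is at crop (343,167). The dock's long side runs nearly along world x, at a yaw of about -10°.

I'll move above the dock for a wrist view.

Call:
send_rows --steps '[[[37,22,-13],[0,0,0]],[[37,22,-13],[0,0,0]],[[37,22,-13],[0,0,0]],[[37,22,-13],[0,0,0]],[[37,22,-13],[0,0,0]],[[37,22,-13],[0,0,0]],[[0,0,0],[0,0,-0.115]],[[0,0,0],[0,0,-0.115]]]' --gripper 87

```text
time: 0.9
position: [0.3986, 0.3648, 0.3008]
eef_rot: [-180.0, 0.0, -9.8]
contact_force: [-0.5, -0.1, 0.8]
gripper_width: 0.999
grasp_force: 0.0
```

```bash
python3 - <<'E'
from h import *
d=grab('wrist','w1');s=ctrl.get_state();R=np.array(d['R'])
print(d['vfov'],d['cx'],d['cy'],-R.T@d['t'],R.round(2),s['position'],s['eef_rot'],s['joint_positions'])
E
```

```text
61.54631151763981 248.50019245904258 190.70613605231225 [0.47273159 0.35235225 0.46271978] [[-0.17 -0.99 -0.  ]
 [-0.95  0.16  0.27]
 [-0.27  0.05 -0.96]] [0.39815237 0.36520633 0.30044433] [-1.79999430e+02  2.47713835e-02 -9.61364429e+00] [ 5.97187186e+01  1.10705422e+01 -3.76733129e+00 -2.41838107e-02
 -7.51703377e+01  2.06738284e+01]
```

View pics/w1.png

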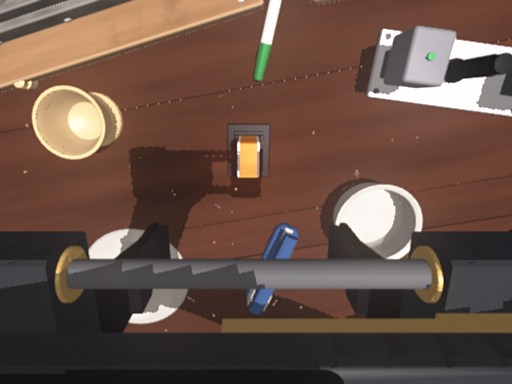

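The wrist view shows the dock at (248,151), nearly square to the tool, with the amber prism at about (249,157), narrow white frosted sides left and right. I'll measure it.

```bash
python3 - <<'E'
from h import *
d=load('w1');im=d['image'];x0,y0,x1,y1=215,112,285,190
g=cv2.cvtColor(im,cv2.COLOR_BGR2HSV)
cv2.imwrite('pics/c1.png',cv2.resize(im[y0:y1,x0:x1],None,fx=7,fy=7,interpolation=cv2.INTER_NEAREST))
def info(n,m,z):
    k=np.zeros(m.shape,np.uint8);k[y0:y1,x0:x1]=m[y0:y1,x0:x1]*255
    C=max(cv2.findContours(k,0,2)[0],key=cv2.contourArea)[:,0].astype(float)
    W=np.array([onz(d,u,v,z)[:2] for u,v in C],np.float32)*1000
    print(n,C.min(0),C.max(0),cv2.minAreaRect(W))
info('dock',(im.max(2).astype(int)-im.min(2)<26)|(g[...,2]>120),.006)
info('amber',(g[...,0]<30)&(g[...,1]>130)&(g[...,2]>150),.076)
info('prism',(g[...,2]>120),.076)
E
```

```text
dock [228. 124.] [269. 177.] ((403.3893737792969, 364.9138488769531), (57.90702819824219, 75.68345642089844), 80.16356658935547)
amber [240. 137.] [256. 177.] ((406.6173095703125, 364.76531982421875), (19.704965591430664, 48.890663146972656), 80.17118072509766)
prism [237. 136.] [260. 177.] ((407.0990905761719, 364.169921875), (27.607433319091797, 50.29451370239258), 79.60466766357422)
```

View pics/c1.png

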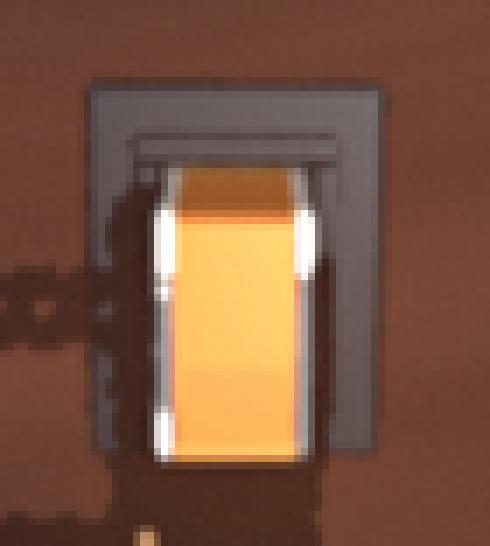

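The crop shows the prism top's amber face spanning rows 142–178 and columns 237–260, with the frosted sides left and right. The dock centre is near (0.403, 0.365), yaw -9.8°. Next I'll look at the photometer from above, with the closing line across the beam.

Call:
send_rows --steps '[[[18,46,0],[0,0,0]],[[18,46,0],[0,0,0]],[[18,46,0],[0,0,0]],[[18,46,0],[0,0,0]],[[18,46,0],[0,0,0]],[[18,46,0],[0,0,0]],[[0,0,0],[0,0,0.14]],[[0,0,0],[0,0,0.14]]]'

```text
time: 1.75
position: [0.4563, 0.0739, 0.3002]
eef_rot: [180.0, 0.0, -26.6]
contact_force: [0.2, 0.0, 0.2]
gripper_width: 0.999
grasp_force: 0.0
```

Call:
send_rows --steps '[[[0,0,0],[0,0,0.14]],[[0,0,0],[0,0,0.14]],[[0,0,0],[0,0,0.14]],[[0,0,0],[0,0,0.14]],[[0,0,0],[0,0,0.14]],[[0,0,0],[0,0,0.14]],[[0,0,0],[0,0,0.14]],[[0,0,0],[0,0,0.14]]]'

```text
time: 2.55
position: [0.4562, 0.0757, 0.3001]
eef_rot: [179.9, -0.0, -90.6]
contact_force: [-0.4, -0.3, 0.0]
gripper_width: 1.0
grasp_force: 0.0
```

Call:
send_rows --steps '[[[0,0,0],[0,0,0.14]],[[0,0,0],[0,0,0.14]],[[0,0,0],[0,0,0]]]'

```text
time: 2.85
position: [0.4562, 0.0757, 0.3001]
eef_rot: [180.0, -0.0, -106.3]
contact_force: [-0.4, -0.3, -0.0]
gripper_width: 0.996
grasp_force: 0.0
```

```bash
python3 - <<'E'
from h import *
d=grab('wrist','w2');s=ctrl.get_state()
print(s['position'],s['eef_rot'],s['joint_positions'])
e=load('w1');print('prism top centre',onz(e,248.6,159.9,.076))
cv2.imwrite('pics/c2.png',cv2.resize(d['image'][20:270,150:350],None,fx=2.4,fy=2.4,interpolation=cv2.INTER_CUBIC))
E
```

```text
[0.45625224 0.07570127 0.30022092] [ 1.79964764e+02 -2.29843375e-02 -1.06112100e+02] [ 2.96277997e+01  2.97326661e+00 -1.32766202e+01 -9.57468976e-03
 -7.37911661e+01 -4.57372304e+01]
prism top centre [0.40340012 0.36457024 0.076     ]
```

View pics/c2.png

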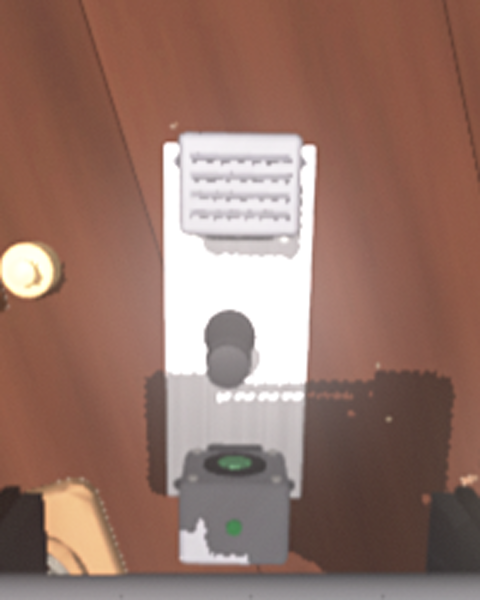

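The crop shows the base plate corners at about (164,143), (316,146), (301,497) and (165,494). The lamp top is at (240,185), the receiver with its green lens at (235,510), and the post's knob at (230,365) with its foot at (231,330).

```bash
python3 - <<'E'
from h import *
d=load('w2')
un=lambda p:(p[0]/2.4+150-.3,p[1]/2.4+20-.3)
P=np.array([onz(d,*un(p),.01) for p in[(164,143),(316,146),(301,497),(165,494)]])
print((P*1000).round(1),'sides',[round(1000*np.linalg.norm(P[i]-P[(i+1)%4]),1) for i in range(4)])
m=(P[0]+P[1])/2;n=(P[2]+P[3])/2;ax=n-m;print('centre',P.mean(0),'yaw',np.degrees(np.arctan2(ax[1],ax[0])))
# edges by gradient on rows between the heads, left & right borders
g=cv2.cvtColor(d['image'],cv2.COLOR_BGR2HSV)[...,1].astype(float)
L=[];R=[]
for r in range(84,172,3):
    row=cv2.GaussianBlur(g[r:r+1],(3,1),0)[0]; k=np.diff(row)
    L.append((205+k[205:235].argmin()+.5,r)); R.append((262+k[262:290].argmax()+.5,r))
for nm,S in(('L',L),('R',R)):
    W=np.array([onz(d,u,v,.01)[:2] for u,v in S],np.float32); l=cv2.fitLine(W,cv2.DIST_HUBER,0,1e-3,1e-3).ravel(); 
    nrm=np.array([-l[1],l[0]]);nrm*=np.sign(nrm[0]);print(nm,np.degrees(np.arctan2(l[1],l[0])),'offset',nrm@l[2:],'nrm',nrm)
for nm,b in(('lampL,R',[(181,134),(301,134)]),('lampfront',[(181,237),(298,237)]),('recfront',[(184,452),(286,452)]),('recback',[(180,562),(288,562)])): print(nm,[(onz(d,*un(p),.107)*1000).round(1)[:2] for p in b])
print('knob',onz(d,*un((230,366)),.1))
print('post foot',onz(d,*un((230,330)),.018))
E
```

```text
[[467.7 -31.5  10. ]
 [387.4  -6.4  10. ]
 [449.3 192.8  10. ]
 [530.5 167.   10. ]] sides [np.float64(84.1), np.float64(208.6), np.float64(85.2), np.float64(208.2)]
centre [0.45871303 0.08047829 0.01      ] yaw 72.58502386659963
L 72.68979 offset 0.45686254 nrm [ 0.9547078 -0.2975449]
R 72.785774 offset 0.3716382 nrm [ 0.95520496 -0.2959451 ]
lampL,R [array([452.7, -25.2]), array([402.8, -10.6])]
lampfront [array([465.7,  16.4]), array([415.4,  31.1])]
recfront [array([494.8, 113.9]), array([447.4, 127.8])]
recback [array([514.2, 169.3]), array([461.8, 184.6])]
knob [0.46185865 0.08079713 0.1       ]
post foot [0.46167829 0.07759935 0.018     ]
```

Call:
send_rows --steps '[[[-6,-4,0],[0,0,0.02]],[[0,0,40],[0,0,0]],[[0,0,45],[0,0,0]],[[0,0,45],[0,0,0]],[[0,0,45],[0,0,0]],[[0,0,35],[0,0,0]],[[0,0,20],[0,0,0]],[[0,0,15],[0,0,0]]]'

```text
time: 3.7
position: [0.4616, 0.0802, 0.0536]
eef_rot: [179.9, -0.1, -107.3]
contact_force: [0.6, -0.0, -0.9]
gripper_width: 1.0
grasp_force: 0.0
```

Call:
send_rows --steps '[[[0,0,0],[0,0,0]],[[0,0,0],[0,0,0]],[[0,0,0],[0,0,0]],[[0,0,0],[0,0,0]],[[0,0,0],[0,0,0]],[[0,0,0],[0,0,0]],[[0,0,0],[0,0,0]],[[0,0,0],[0,0,0]]]' --gripper 0 --squeeze 15

```text
time: 4.5
position: [0.462, 0.0802, 0.0557]
eef_rot: [-180.0, 0.0, -107.4]
contact_force: [0.2, 0.3, 0.6]
gripper_width: 0.354
grasp_force: 0.0
```

Call:
send_rows --steps '[[[0,0,0],[0,0,0]],[[0,0,0],[0,0,0]],[[0,0,0],[0,0,0]],[[0,0,0],[0,0,0]],[[0,0,0],[0,0,0]]]'

```text
time: 5.0
position: [0.462, 0.0803, 0.0556]
eef_rot: [-180.0, 0.0, -107.4]
contact_force: [-0.0, -0.4, 0.2]
gripper_width: 0.271
grasp_force: 15.0
```

```bash
python3 - <<'E'
from h import *
d=load('t0');e=load('s0')
c,r=27.3,0
for u,v in((375.3,176.3),(348,176),(402.7,176),(375,149),(375,204)): print(onz(d,u,v,.072))
print(onz(e,373.5,283,.072))
# cabinet lower front edge near the pot
for z in(0,.1,.15): print('cab',z,onz(d,345,143,z),onz(d,404,143,z))
E
```

```text
[ 0.45929901 -0.23297478  0.072     ]
[ 0.45943052 -0.15046183  0.072     ]
[ 0.46098244 -0.31617349  0.072     ]
[ 0.54201309 -0.23353131  0.072     ]
[ 0.3762253  -0.23059467  0.072     ]
[ 0.46293915 -0.2321808   0.072     ]
cab 0 [ 0.57302508 -0.16210816  0.        ] [ 0.57529746 -0.35271639  0.        ]
cab 0.1 [ 0.5538534  -0.13503353  0.1       ] [ 0.55594759 -0.31069512  0.1       ]
cab 0.15 [ 0.54426756 -0.12149622  0.15      ] [ 0.54627266 -0.28968449  0.15      ]
```

The post is gripped (23.6 mm opening, 15 N). Lifting it over the lamp and on to the pot.

Call:
send_rows --steps '[[[0,0,-15],[0,0,0]],[[0,0,-35],[0,0,0]],[[0,0,-35],[0,0,0]],[[0,0,-35],[0,0,0]],[[0,0,-30],[0,0,0]],[[0,0,-10],[0,0,0]],[[0,0,0],[0,0,0]]]'

```text
time: 5.7
position: [0.4624, 0.0806, 0.2165]
eef_rot: [-179.9, 0.1, -107.4]
contact_force: [0.3, 0.0, -1.5]
gripper_width: 0.267
grasp_force: 15.0
```

Call:
send_rows --steps '[[[20,-6,0],[0,0,0]],[[40,-12,0],[0,0,0]],[[46,-14,0],[0,0,0]],[[46,-14,0],[0,0,0]],[[46,-14,0],[0,0,0]],[[46,-14,0],[0,0,0]],[[36,-11,0],[0,0,0]],[[18,-6,0],[0,0,0]]]'

```text
time: 6.5
position: [0.4582, -0.2336, 0.2126]
eef_rot: [179.7, -0.0, -107.6]
contact_force: [0.0, 1.4, -1.1]
gripper_width: 0.271
grasp_force: 15.0
```

Call:
send_rows --steps '[[[0,0,0],[0,0,0.14]],[[0,0,0],[0,0,0.14]],[[0,0,0],[0,0,0.14]],[[0,0,0],[0,0,0.14]],[[0,0,0],[0,0,0.14]],[[0,0,0],[0,0,0.14]],[[0,0,0],[0,0,0]]]'

```text
time: 7.2
position: [0.4587, -0.2309, 0.213]
eef_rot: [179.8, -0.2, -155.5]
contact_force: [0.1, 0.0, -0.1]
gripper_width: 0.265
grasp_force: 15.0
```

```bash
python3 - <<'E'
from h import *
d=grab('top','t1');e=grab('scene','s1')
s=ctrl.get_state();print(s['position'],s['eef_rot'],s['gripper_width'],s['grasp_force'],s['joint_positions'])
c=np.hstack([cv2.resize(x[100:290,a:a+190],(400,400)) for x,a in((d['image'],270),)]+[cv2.resize(e['image'][170:360,300:490],(400,400))])
cv2.imwrite('pics/c3.png',c)
E
```

```text
[ 0.45916752 -0.23107806  0.21381419] [ 1.79876590e+02 -1.43022179e-01 -1.55332759e+02] 0.2656375148611626 15.000087793450803 [-8.61760486e+00  1.17235991e+01 -1.55632752e+01 -2.77169636e-02
 -6.29004155e+01 -5.67026415e+01]
```

View pics/c3.png

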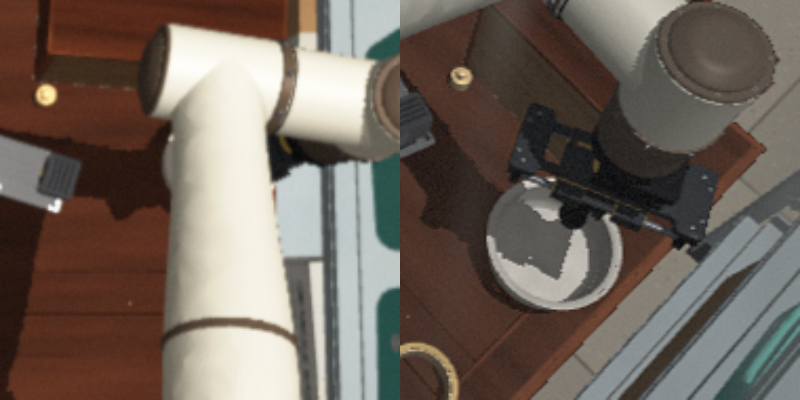

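The scene crop shows the post hanging with its knob at crop (573,215) over the pot, and the gripper body clear of the cabinet. I'll lower it, watching the force.

Call:
send_rows --steps '[[[0,0,15],[0,0,0]],[[0,0,25],[0,0,0]],[[0,0,25],[0,0,0]],[[0,0,15],[0,0,0]],[[0,0,0],[0,0,0]]]'

```text
time: 7.8
position: [0.4578, -0.2308, 0.1327]
eef_rot: [179.8, -0.3, -155.4]
contact_force: [0.1, 0.5, 0.3]
gripper_width: 0.269
grasp_force: 15.0
```

Call:
send_rows --steps '[[[0,0,20],[0,0,0]],[[0,0,20],[0,0,0]],[[0,0,15],[0,0,0]],[[0,0,10],[0,0,0]],[[0,0,6],[0,0,0]],[[0,0,4],[0,0,0]],[[0,0,0],[0,0,0]]]'

```text
time: 8.5
position: [0.4601, -0.2314, 0.0606]
eef_rot: [-180.0, 0.0, -155.5]
contact_force: [-0.4, 0.6, -0.5]
gripper_width: 0.271
grasp_force: 15.0
```

Call:
send_rows --steps '[[[0,0,4],[0,0,0]],[[0,0,4],[0,0,0]],[[0,0,2],[0,0,0]],[[0,0,0],[0,0,0]]]'

```text
time: 8.9
position: [0.4597, -0.2313, 0.0503]
eef_rot: [180.0, -0.0, -155.5]
contact_force: [-0.2, 0.3, -0.6]
gripper_width: 0.272
grasp_force: 15.0
```

Call:
send_rows --steps '[[[0,0,0],[0,0,0]],[[0,0,0],[0,0,0]],[[0,0,0],[0,0,0]],[[0,0,0],[0,0,0]],[[0,0,0],[0,0,0]],[[0,0,0],[0,0,0]],[[0,0,0],[0,0,0]]]' --gripper 60

```text
time: 9.6
position: [0.4599, -0.2313, 0.0506]
eef_rot: [-180.0, 0.0, -155.5]
contact_force: [0.5, -0.1, -0.2]
gripper_width: 0.677
grasp_force: 0.0
```

Call:
send_rows --steps '[[[0,0,-10],[0,0,0]],[[0,0,-25],[0,0,0]],[[0,0,-35],[0,0,0]],[[0,0,-45],[0,0,0]],[[0,0,-45],[0,0,0]],[[0,0,-30],[0,0,0]],[[0,0,-15],[0,0,0]],[[0,0,0],[0,0,0]]]'

```text
time: 10.4
position: [0.4611, -0.2317, 0.2591]
eef_rot: [-179.7, 0.3, -155.5]
contact_force: [0.6, -0.5, -0.6]
gripper_width: 0.686
grasp_force: 0.0
```

```bash
python3 - <<'E'
from h import *
d=grab('wrist','w3');e=grab('scene','s2')
s=ctrl.get_state();print(s['position'],s['eef_rot'],s['gripper_width'],s['joint_positions'])
cv2.imwrite('pics/c4.png',np.hstack([cv2.resize(d['image'],(533,400)),cv2.resize(e['image'][220:340,320:400],(267,400))]))
E
```

```text
[ 0.45940647 -0.23106793  0.25534586] [ 1.79965149e+02  1.35335308e-02 -1.55503832e+02] 0.6867236597989276 [-8.61970379e+00  9.86048747e+00 -1.17351795e+01 -3.93440893e-02
 -6.84120429e+01 -5.68696458e+01]
```

View pics/c4.png

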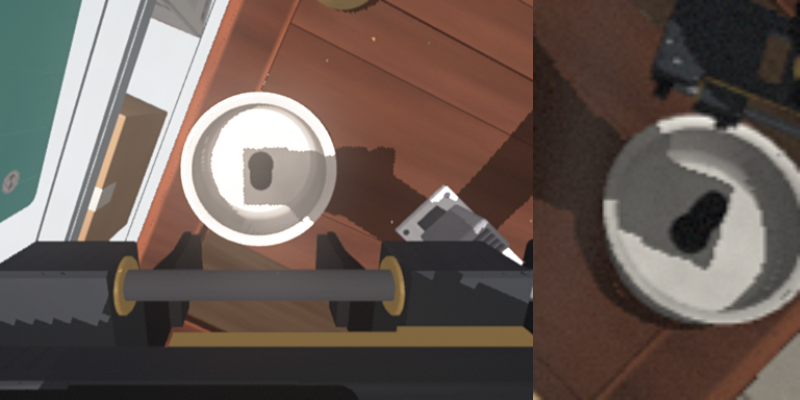

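The post stands upright in the pot, seen at (261,170) in the left wrist-view panel. Now to the dock.

Call:
send_rows --steps '[[[-8,20,0],[0,0,0]],[[-14,43,0],[0,0,0]],[[-15,43,0],[0,0,0]],[[-15,43,0],[0,0,0]],[[-15,43,0],[0,0,0]],[[-15,43,0],[0,0,0]],[[-15,43,0],[0,0,0]],[[-15,43,0],[0,0,0]]]' --gripper 87

```text
time: 11.3
position: [0.4273, 0.1085, 0.2541]
eef_rot: [-180.0, -0.2, -155.5]
contact_force: [1.0, 0.3, 0.2]
gripper_width: 0.997
grasp_force: 0.0
```

Call:
send_rows --steps '[[[-15,43,0],[0,0,0]],[[-15,43,0],[0,0,0]],[[-15,43,0],[0,0,0]],[[-15,43,0],[0,0,0]],[[-15,43,0],[0,0,0]],[[-9,29,0],[0,0,0]],[[0,0,0],[0,0,-0.15]],[[0,0,0],[0,0,-0.15]]]'

```text
time: 12.1
position: [0.4028, 0.3645, 0.2529]
eef_rot: [-179.9, -0.3, -137.9]
contact_force: [-0.5, -0.6, 0.8]
gripper_width: 0.998
grasp_force: 0.0
```

Call:
send_rows --steps '[[[0,0,0],[0,0,-0.15]],[[0,0,0],[0,0,-0.15]],[[0,0,0],[0,0,-0.15]],[[0,0,0],[0,0,-0.15]],[[0,0,0],[0,0,-0.15]],[[0,0,0],[0,0,-0.15]],[[0,0,0],[0,0,-0.15]],[[0,0,0],[0,0,-0.15]]]'

```text
time: 12.9
position: [0.4032, 0.3633, 0.2535]
eef_rot: [179.8, -0.1, -69.2]
contact_force: [0.8, -0.3, 0.2]
gripper_width: 0.997
grasp_force: 0.0
```

Call:
send_rows --steps '[[[0,0,0],[0,0,-0.15]],[[0,0,0],[0,0,-0.15]],[[0,0,0],[0,0,-0.15]],[[0,0,0],[0,0,-0.15]],[[0,0,0],[0,0,-0.15]],[[0,0,0],[0,0,-0.15]],[[0,0,0],[0,0,-0.145]],[[0,0,0],[0,0,0]]]'

```text
time: 13.7
position: [0.4033, 0.3634, 0.2537]
eef_rot: [179.8, 0.1, -9.7]
contact_force: [0.1, -0.6, 0.2]
gripper_width: 1.002
grasp_force: 0.0
```

```bash
python3 - <<'E'
from h import *
d=grab('wrist','w4');im=d['image'];g=cv2.cvtColor(im,cv2.COLOR_BGR2HSV)
s=ctrl.get_state();print(s['position'],s['eef_rot'])
p=proj(d,[.4034,.3646,.076]);q=proj(d,[.4034,.3646,.006]);print(p,q)
x0,x1=int(p[0])-40,int(p[0])+40;y0,y1=int(p[1])-55,int(p[1])+40
def info(n,m,z):
    k=np.zeros(m.shape,np.uint8);k[y0:y1,x0:x1]=m[y0:y1,x0:x1]*255
    C=max(cv2.findContours(k,0,2)[0],key=cv2.contourArea)[:,0].astype(float)
    W=np.array([onz(d,u,v,z)[:2] for u,v in C],np.float32)*1000
    print(n,C.min(0),C.max(0),cv2.minAreaRect(W))
info('dock',(im.max(2).astype(int)-im.min(2)<26)|(g[...,2]>120),.006)
info('prism',(g[...,2]>120),.076)
E
```

```text
[0.4034124  0.36347038 0.25394612] [ 1.79828352e+02  8.36603008e-02 -9.84834152e+00]
[247.40108064 172.03648211] [247.40630589 160.18330574]
dock [224. 130.] [270. 191.] ((401.85791015625, 365.7073974609375), (58.562713623046875, 79.58353424072266), 79.12730407714844)
prism [234. 144.] [260. 191.] ((407.8830871582031, 364.4465637207031), (27.539226531982422, 51.648216247558594), 79.61283874511719)
```

Call:
send_rows --steps '[[[0,-1.2,20],[0,0,0]],[[0,0,40],[0,0,0]],[[0,0,45],[0,0,0]],[[0,0,45],[0,0,0]],[[0,0,35],[0,0,0]],[[0,0,20],[0,0,0]],[[0,0,13],[0,0,0]],[[0,0,0],[0,0,0]]]'

```text
time: 14.55
position: [0.4029, 0.3634, 0.0348]
eef_rot: [179.7, 0.1, -9.8]
contact_force: [0.4, -0.0, 0.5]
gripper_width: 1.0
grasp_force: 0.0
```

Call:
send_rows --steps '[[[0,0,0],[0,0,0]],[[0,0,0],[0,0,0]],[[0,0,0],[0,0,0]],[[0,0,0],[0,0,0]],[[0,0,0],[0,0,0]],[[0,0,0],[0,0,0]],[[0,0,0],[0,0,0]],[[0,0,0],[0,0,0]]]' --gripper 0 --squeeze 25

```text
time: 15.35
position: [0.404, 0.3652, 0.0375]
eef_rot: [180.0, 0.0, -9.7]
contact_force: [-0.1, 0.4, 0.8]
gripper_width: 0.355
grasp_force: 0.0
```

Call:
send_rows --steps '[[[0,0,0],[0,0,0]],[[0,0,0],[0,0,0]],[[0,0,0],[0,0,0]],[[0,0,0],[0,0,0]]]'

```text
time: 15.75
position: [0.404, 0.3651, 0.0375]
eef_rot: [180.0, 0.0, -9.7]
contact_force: [0.2, -0.7, 0.9]
gripper_width: 0.299
grasp_force: 25.0
```

Gripped at 26 mm, 25 N. Lifting, then carrying it to above the light path.

Call:
send_rows --steps '[[[0,0,-10],[0,0,0]],[[0,0,-20],[0,0,0]],[[0,0,-35],[0,0,0]],[[0,0,-40],[0,0,0]],[[0,0,-40],[0,0,0]],[[0,0,-30],[0,0,0]],[[0,0,-13],[0,0,0]],[[0,0,0],[0,0,0]]]'

```text
time: 16.55
position: [0.4047, 0.3661, 0.2285]
eef_rot: [-179.7, -0.1, -9.7]
contact_force: [-0.4, 0.7, -2.2]
gripper_width: 0.3
grasp_force: 25.0
```

Call:
send_rows --steps '[[[7,18,0],[0,0,0]],[[13,35,0],[0,0,0]],[[17,45,0],[0,0,0]],[[17,45,0],[0,0,0]],[[17,45,0],[0,0,0]],[[14,40,0],[0,0,0]],[[11,29,0],[0,0,0]],[[6,14,0],[0,0,0]]]'

```text
time: 17.35
position: [0.4576, 0.0775, 0.224]
eef_rot: [179.9, 0.2, -9.9]
contact_force: [-0.4, -0.3, -2.3]
gripper_width: 0.296
grasp_force: 25.0
```

Call:
send_rows --steps '[[[0,0,0],[0,0,0.08]],[[0,0,0],[0,0,0.14]],[[0,0,0],[0,0,0.14]],[[0,0,0],[0,0,0.14]],[[0,0,0],[0,0,0.14]],[[0,0,0],[0,0,0.14]],[[0,0,0],[0,0,0.14]],[[0,0,0],[0,0,0.14]]]'

```text
time: 18.15
position: [0.4577, 0.0798, 0.2239]
eef_rot: [179.8, -0.0, -70.8]
contact_force: [0.4, 0.8, -2.1]
gripper_width: 0.298
grasp_force: 25.0
```

Call:
send_rows --steps '[[[0,0,0],[0,0,0.14]],[[0,0,0],[0,0,0.14]],[[0,0,0],[0,0,0.14]],[[0,0,0],[0,0,0.14]],[[0,0,0],[0,0,0.08]],[[0,0,0],[0,0,0]],[[0,0,0],[0,0,0]]]'

```text
time: 18.85
position: [0.4583, 0.0803, 0.2246]
eef_rot: [179.9, -0.1, -107.0]
contact_force: [1.2, -0.3, -2.5]
gripper_width: 0.297
grasp_force: 25.0
```

Call:
send_rows --steps '[[[0,0,15],[0,0,0]],[[0,0,25],[0,0,0]],[[0,0,30],[0,0,0]],[[0,0,30],[0,0,0]],[[0,0,25],[0,0,0]],[[0,0,15],[0,0,0]],[[0,0,10],[0,0,0]],[[0,0,3],[0,0,0]]]'

```text
time: 19.65
position: [0.4585, 0.0805, 0.0715]
eef_rot: [179.9, -0.1, -107.0]
contact_force: [0.7, 0.1, -2.3]
gripper_width: 0.296
grasp_force: 25.0
```

Call:
send_rows --steps '[[[0,0,0],[0,0,0]],[[0,0,0],[0,0,0]],[[0,0,0],[0,0,0]],[[0,0,0],[0,0,0]],[[0,0,0],[0,0,0]]]'

```text
time: 20.15
position: [0.4593, 0.0811, 0.073]
eef_rot: [-180.0, 0.0, -107.1]
contact_force: [-0.4, -0.6, -0.6]
gripper_width: 0.297
grasp_force: 25.0
```

```bash
python3 - <<'E'
from h import *
d=grab('wrist','w5');e=grab('scene','s3');s=ctrl.get_state();print(s)
b=cv2.resize(e['image'][150:260,240:330],(400,489))[:400]
cv2.imwrite('pics/c5.png',np.hstack([cv2.resize(d['image'][60:260,150:350],(400,400)),b]))
E
```

```text
{'time': 20.25, 'joint_positions': array([ 3.00516736e+01,  1.69809714e+01, -3.27066013e+01, -4.23332738e-04,
       -4.02856481e+01, -4.71213157e+01]), 'dq': array([ 0.12127986,  0.19116455, -0.09609925, -0.03604173,  0.06209281,
       -0.08023274]), 'tau': array([ 4.86269619e-04, -2.96280313e+01,  1.35194090e+01,  3.12305152e+00,
       -2.82035465e-02,  1.96385863e-04]), 'position': array([0.45915363, 0.08102923, 0.07277433]), 'eef_rot': array([-1.79981979e+02,  1.98100736e-02, -1.07069962e+02]), 'contact_force': array([-0.43261636,  0.10449017, -1.59706565]), 'ft_torque': array([ 0.08113828, -0.10633126, -0.00235483]), 'grasp_force': 24.986595094087534, 'gripper_width': 0.29790586991533513}
```

View pics/c5.png

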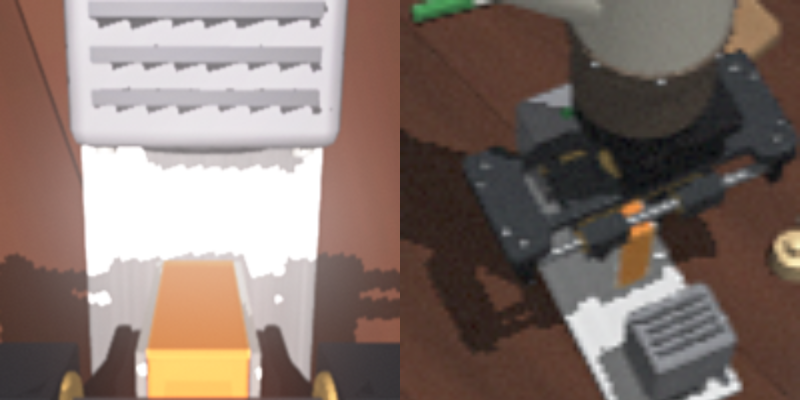

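The left panel shows the prism top's front edge at crop (148–250, 350), between the fingers and in line with the lamp top at (74–338, 140). The right panel shows it upright between the heads. A quick lateral check follows.

```bash
python3 - <<'E'
from h import *
d=load('w5');y=np.radians(72.7);n=np.array([-np.sin(y),np.cos(y)]);x=np.array([np.cos(y),np.sin(y)]);c=[.4588,.0804]
un=lambda p:(p[0]/2+150-.25,p[1]/2+60-.25)
for nm,p,z in(('prism front L',(137,350),.111),('prism front R',(262,350),.111),('lamp L',(74,130),.107),('lamp R',(338,130),.107),('base L',(88,200),.01),('base R',(321,200),.01)):
    q=onz(d,*un(p),z)[:2]-c;print(nm,'x %.1f y %.1f'%(1000*q@x,1000*q@n))
E
```

```text
prism front L x -19.0 y -13.4
prism front R x -19.2 y 12.5
lamp L x -63.6 y -25.1
lamp R x -63.8 y 26.3
base L x -31.9 y -39.7
base R x -32.3 y 42.5
```

The prism is within about 2 mm of the beam axis, so I'm handing in.

```bash
python3 -c "
from bench import ctrl
print(ctrl.sign_off())"
```

```text
the job is handed in; nothing more can be done
None
```

The job is handed in, with no verdict returned: the blanking post stands let go in the large pot, and the prism is held upright by its frosted sides in the light path, measured within about 2 mm sideways of the beam axis.

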